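# Find the sound spring slot with a gauge blade

## Task

One of the holder's three look-alike spring slots has gone weak, one has seized and one still grips as it should. Take the red-handled gauge blade out of its cradle, slide it gently into the slots to feel which one takes it with a firm, springy drag, never forcing it where it jams, and leave it standing in that slot, pushed fully down and let go. Leave the other things on the desk alone.

Things in the scene. Friction and masses are not known exactly. Their poses are not given: they have to be found in the camera images.
- blade: Gauge blade, 90 mm tall, about 90 g, upright in the cradle at first. Origin: centre of its tip (lowest end); z up to the handle, x through the thickness, y across the width. Steel blade 9 (x) x 26 (y) x 45 mm long; its lowest 20 mm taper on both faces from 9 to 2 mm thick at the tip. Above it a red handle 16 (x) x 30 (y) x 45 mm tall. The same when turned half round
- blade_shoulder (a point): Centre of the underside of the red handle, 45 mm above the blade's tip: the shoulder that stops the blade on the cheek's top
- blade_grip (a point): Middle of the red handle, 72.5 mm above the blade's tip: where to grip it, across its 16 mm thickness (the blade's x); the handle reaches 17.5 mm above and 27.5 mm below this point
- cradle: Fixed wooden block 56 (x) x 70 (y) x 50 mm tall, origin under its centre; the blade hangs by its shoulder in a pocket 12 x 29 mm, 47 mm deep, in its top. Lift it straight up
- holder: Fixed spring-slot holder: wooden base 90 x 200 x 8 mm with three look-alike slots 62 mm apart in a row along its y; origin on the table under the middle slot. Each slot lies between a fixed grey cheek (-x side, 55 mm tall, 40 mm wide, face 4.5 mm from the slot's middle, top edge rounded 4 mm) and a sprung brass tongue before a black housing (from 18 mm out on the +x side, 48 mm tall)
- slot_a (a point): Middle of the +y slot's mouth, level with the cheek's top, 55 mm above the table. x points from cheek to tongue, y along the slot's width, z up. Home, the blade is upright, its y along the slot's y (either way round), its shoulder within a few mm of this point. All three gaps are 6 mm at rest; the blade pushes the tongue back 3 mm. Its tip then hangs 2 mm above the base
- slot_b (a point): The same for the middle slot. The springs cannot be seen and are dealt out afresh each time: one is weak (the blade goes in with under 2 N), one sound (a springy drag that builds up over the blade's taper to 5 to 16 N and then stays), one seized (resistance climbs steeply past 20 N before the blade is half in; squeezing the cheek beyond 35 N damages it)
- slot_c (a point): The same for the -y slot. In every slot the tongue is a round brass bar, 10 mm thick and 34 mm wide, lying along the slot's y with its axis 12 mm below the cheek's top; the blade first meets it with its tip roughly 8 to 14 mm below the cheek's top and reaches its full thickness there at about 32 mm
- paint_orange: Bystander: orange dropper bottle of paint, 30 mm across, 75 mm tall. Origin: centre of its underside
- paint_white: Bystander: white dropper bottle of paint, 30 mm across, 75 mm tall. Origin: centre of its underside
- yellow_pot: Bystander: yellow screw-top pot, 66 mm across, 75 mm tall. Origin: centre of its underside
- mug: Bystander: amber glass mug, 82 mm across, 90 mm tall, with a handle at its +y side. Origin: centre of its underside
- spatula: Bystander: modelling spatula lying flat, 180 mm long along its x. Origin: the tool's origin on its underside
- brush: Bystander: paint brush with a blue handle lying flat, 190 mm long along its x. Origin: the tool's origin on its underside
- figure: Bystander: small terracotta figure, 40 mm across, 60 mm tall. Origin: centre of its underside
- bits_tin: Bystander: open steel tin, 90 x 70 x 28 mm. Origin: centre of its underside
Not all that is in view belongs to the job. Leave any white look-alike of the cradle alone.

How it is judged:
By the outcome, as a careful person would: the job done as asked, in the order asked, and still so for the second after the job is handed in, with the robot touching nothing.
It also fails if it takes over 54 s, if anything falls off the work surface, if the arm or the gripper's body presses on something with over 40 N, if the wrist force passes 120 N, or if a joint passes its speed limit or range.

## Robot

A 6-joint arm with a two-finger parallel gripper is mounted at the origin on the work surface. World frame = base frame: x ahead of the robot, y to its left, z up, the work surface at z = 0. Lengths are in mm, angles in rad, forces in N, time in s.
With the tool pointing down it reaches from about 275 to 1000 mm from the base axis. Payload 8.4 kg.
Tool frame: the origin (TCP) lies at the very end of the fingers, on their centre line; the grasp point (between the pads) lies 19 mm behind it; z points along the fingers, y is the direction in which the jaws open and shut (so a half turn about z gives the same grasp; the last joint's range is limited). The gripper opens to 85 mm and grips with 20 to 120 N. Pads are 22 mm wide; open, the fingers measure 114 mm over their backs; the gripper's body (76 mm by 85 mm) begins 54 mm behind the grasp point. The pads swing forward as they close: fully open they stand 13 mm farther back than shut.
Start: joints at [1.209, 0.353, 1.633, -0, 1.155, -0.002], TCP at [220.053, 584.982, 231.281] pointing down, gripper open.
Joint ranges: [-2.63, 2.63], [-0.92, 2.1], [0.06, 2.66], [-1.3, 4.44], [0, 2.69], [-3.02, 3.02]. Speed limits (rad/s): [2.22, 2.22, 2.79, 3.14, 3.14, 3.14].

## Interface

Orientations are given as [roll, pitch, yaw] about the fixed x, y, z axes, in that order (R = Rz(yaw) Ry(pitch) Rx(roll)).
In Python, from rig import sense, grab_frame, sign_off, masks_of gives the robot as it stands. The module is installed in compiled form; this text tells all that it offers.
- The arm moves only by the shell command python3 -m inch 'ROWS' [FORCE]. ROWS is JSON, a list of rows, each an object of numbers: "gripper": the finger opening in m, from 0 to 0.0854; "tx", "ty", "tz": the shift along the tool's x, y, z in m; "spin": the turn about the tool's z in degrees. In form: [{"gripper": .., "tx": .., "ty": .., "tz": .., "spin": ..}, ...]. A call has exactly 8 rows; each row shifts and turns the commanded pose from where the row before left it, along the tool's axes as they then stand; what a row does not reach is not made up. A row lasts 1/10 s, in which the tool goes at most 50 mm and 8.59 degrees, less where a joint would pass 70% of its speed; a pose out of reach is approached as far as the arm can. A call is refused whole if a number of a shift passes 0.05 or a number of a turn 8.59, either way. A call with a gripper value outside its range is refused whole. The fingers move at their own pace and stop on an object; FORCE is the grip in N (left out, the last holds). Time passes only in rows, so rows that do not move let the fingers close, or fill a call up. It gives the time, the measured TCP pose, the force and the opening at its end, in the units of the state.
- sense(): the state, without advancing time (a new reading comes with each control period).
- grab_frame(name): name is "side" or "top"; returns a dict with "pixels" (420x560x3 uint8, red, green, blue), "K" (3x3 intrinsics, pixels), "extrinsics" (4x4, takes a point from camera to world coordinates). Camera axes: x right, y down, z forward; pixel columns grow to the right and rows downward; lengths in mm; the calibration is good to about 2 mm. A picture is of the moment at which its call begins. There is no depth.
- sign_off(): hands the job in, once; it reports no verdict.
Trained networks look in the newest picture that a camera, given by its name, has taken for a name from the list of things; names that differ only in an ending like _2 or _b are one class to them, and where a whole thing is asked for, a point or a joint stands for the part that bears it (a point fixed in the world has none). Each returns a list of dicts, best first, with "conf" (0 to 1); they miss things now and then, are a little off and sometimes report something else, mostly with a low value. They report only what shows in the picture. A call takes as long as a camera call. They do not tell look-alikes from the thing itself.
- masks_of(camera, target): "pixels" (420x560 bool, what is visible of it) and "centre" ([row, column] in pixels, amid what is visible of it).
The state is a dict: "clock": time; "qpos": joint angles; "qvel": joint speeds; "joint_efforts": joint torques, N m; "eef_pos": TCP position; "tcp_rot": TCP orientation; "contact_force": force on the tool from outside, world axes, zero at the start; "wrist_torque": the same for the moment, N m; "opening": opening from 0.0 (shut) to 1.0 (fully open).
Only numpy, scipy, OpenCV 4.12 (cv2) and the standard library are available. Lean on these libraries where they do the work, as an engineer would, in place of code of your own. Each camera call takes 0.05 s, during which the arm holds its last target.

## Working session

There is one attempt and no reset: what is moved stays moved. The work goes in short steps, Python scripts to look and compute and a shell command to move; the robot and the scene stay as the last step left them, time stands still between calls to the robot, and variables do not carry over. Pictures are saved under pics/ and viewed, and the job is handed in when it is done.

```bash
mkdir -p pics
python3 - <<'E'
from rig import sense, grab_frame, masks_of
import cv2,numpy as np
s=sense(); print(s)
for n in("side","top"):
    f=grab_frame(n); cv2.imwrite(f"pics/{n}0.png",f["pixels"][:,:,::-1]); np.savez(f"{n}.npz",K=f["K"],E=f["extrinsics"]); print(n,f["K"].tolist(),f["extrinsics"].round(3).tolist())
    for t in("blade","cradle","holder"):
        for m in masks_of(n,t): 
            r,c=np.nonzero(m["pixels"]); print(t,round(m["conf"],2),m["centre"],r.min(),r.max(),c.min(),c.max())
print(sense()["clock"])
E
```

```text
{'clock': 0.0, 'qpos': array([ 1.20861887e+00,  3.53681129e-01,  1.63414434e+00, -1.15323014e-06,
        1.15518968e+00, -2.40320112e-03]), 'qvel': array([ 0.00069811,  0.00190721,  0.00039461, -0.00034414,  0.00108182,
       -0.00044673]), 'joint_efforts': array([ 3.14255667e-03, -6.05261207e+01, -3.42078602e+01,  9.15475857e-05,
        9.22510866e-03, -5.87787167e-05]), 'eef_pos': array([219.87118935, 584.53472921, 230.53671234]), 'tcp_rot': array([-3.14017016e+00, -2.36414905e-06,  2.78181886e+00]), 'contact_force': array([ 0.61051818,  1.58563473, -0.43012559]), 'wrist_torque': array([ 0.03298657, -0.01532824,  0.00283711]), 'opening': 1.000589457500742}
side [[383.15553652190033, 0.0, 285.301059188546], [0.0, 383.15553652190033, 208.71774407526175], [0.0, 0.0, 1.0]] [[0.997, -0.045, 0.056, 521.706], [-0.071, -0.487, 0.87, -855.088], [-0.012, -0.872, -0.489, 558.918], [0.0, 0.0, 0.0, 1.0]]
blade 0.79 [271.2, 262.4] 259 285 258 268
blade 0.15 [162.5, 297.6] 154 170 288 315
cradle 0.98 [272.9, 209.7] 252 292 191 230
cradle 0.7 [325.3, 212.2] 304 353 191 231
cradle 0.65 [293.6, 267.0] 271 311 245 279
cradle 0.57 [255.1, 307.4] 238 273 298 323
holder 0.96 [228.7, 276.5] 196 246 262 300
holder 0.74 [286.3, 350.4] 279 298 316 406
top [[403.71073570161946, 0.0, 283.54319780477573], [0.0, 403.71073570161946, 210.70175186552208], [0.0, 0.0, 1.0]] [[-0.014, -0.997, 0.08, 459.651], [-1.0, 0.016, 0.023, -7.824], [-0.024, -0.08, -0.997, 1274.562], [0.0, 0.0, 0.0, 1.0]]
blade 0.71 [223.8, 372.5] 213 235 358 385
blade 0.55 [222.2, 375.2] 220 227 368 380
cradle 0.94 [188.0, 333.2] 178 199 322 345
cradle 0.69 [252.8, 404.0] 244 266 389 417
cradle 0.65 [225.1, 372.4] 213 236 358 385
cradle 0.65 [262.2, 353.5] 249 274 335 364
holder 0.96 [211.5, 280.1] 193 225 244 308
0.4
```

Run:
```python
import cv2
a=cv2.imread("pics/side0.png");b=cv2.imread("pics/top0.png")
cv2.imwrite("pics/s1.png",cv2.resize(a[150:380,150:430],(800,657))[:600]);cv2.imwrite("pics/t1.png",cv2.resize(b[130:310,200:440],(800,600),interpolation=cv2.INTER_CUBIC))
```

```text
(no output)
```

View pics/side0.png

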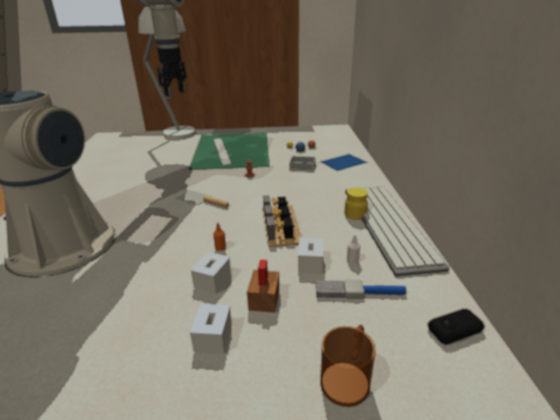

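View pics/s1.png

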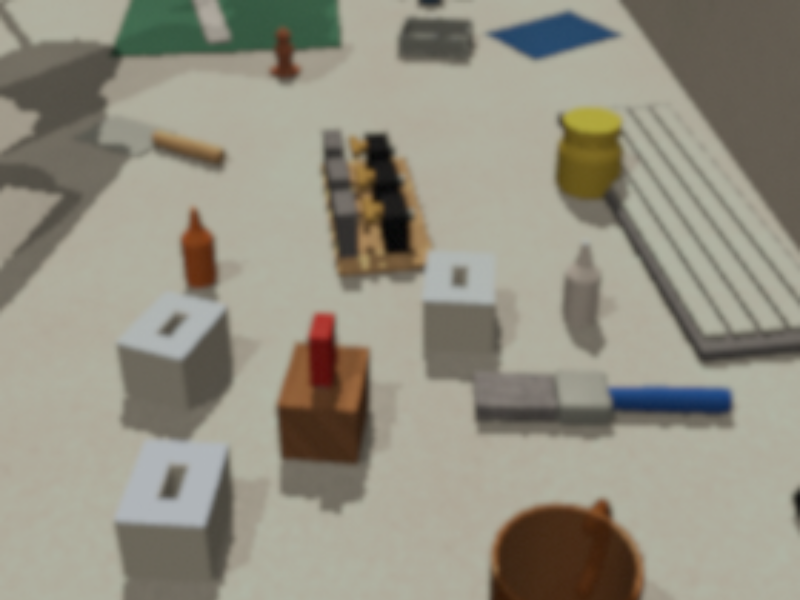

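View pics/t1.png

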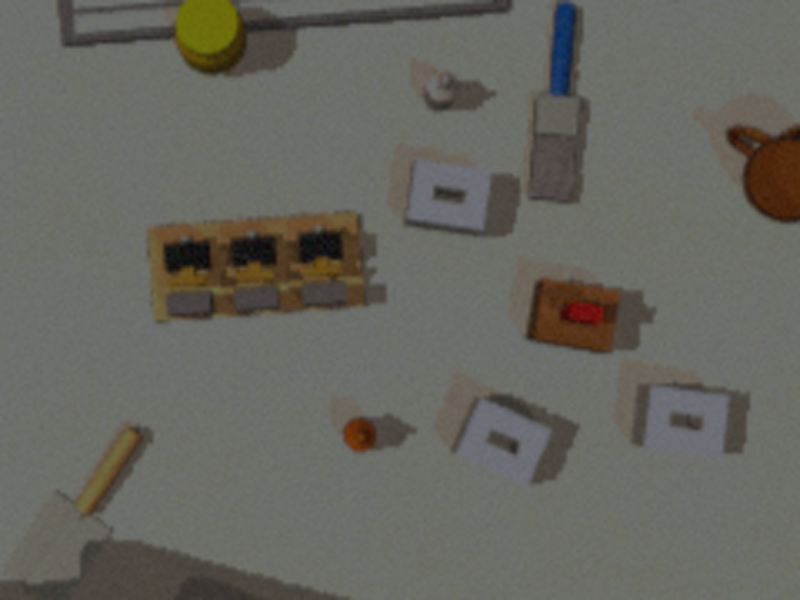

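View pics/top0.png

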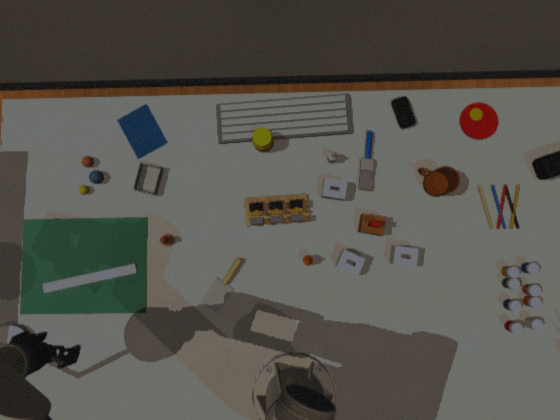

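The cradle holding the red-handled blade is at about (372,224) in the top view, with three white look-alikes around it. The holder is at about (278,210), with its grey cheeks on the lower side (-x) and black housings on the upper side. I'll fit box models to the pixels to get sub-pixel poses.

```bash
cat > fit.py <<'E'
import numpy as np,cv2
from scipy.optimize import minimize
C={n:dict(np.load(n+".npz")) for n in("side","top")}
for n in C: C[n]["I"]=cv2.imread(f"pics/{n}0.png").astype(float)
def proj(n,P):
    c=C[n]; E=c["E"]; p=(np.atleast_2d(P)-E[:3,3])@E[:3,:3]; q=p@c["K"].T; return q[:,:2]/q[:,2:]
def box(x0,x1,y0,y1,z0,z1):
    v=np.array([[x,y,z] for x in(x0,x1) for y in(y0,y1) for z in(z0,z1)],float)
    return v,[[0,1,3,2],[4,6,7,5],[0,4,5,1],[2,3,7,6],[1,5,7,3]]
N=np.array([[-1,0],[1,0],[0,-1],[0,1]])
def faces(items,pose,n):
    x,y,a=pose; R=np.array([[np.cos(a),-np.sin(a),0],[np.sin(a),np.cos(a),0],[0,0,1]])
    cam=C[n]["E"][:3,3]; out=[]
    for lab,order,b in items:
        v,F=box(*b); v=v@R.T+[x,y,0]
        for i,f in enumerate(F):
            ctr=v[f].mean(0); nn=R@np.array([*N[i],0]) if i<4 else np.array([0,0,1.])
            if nn@(cam-ctr)<=0: continue
            out.append((order,-np.linalg.norm(cam-v.mean(0)),i==4,lab*5+i,proj(n,v[f])))
    out.sort(key=lambda t:t[:3]); return out
S=6
def resid(items,pose,n,roi):
    r0,r1,c0,c1=roi; L=np.full(((r1-r0)*S,(c1-c0)*S),-1,np.int32)
    for o in faces(items,pose,n):
        q=((o[4]-[c0,r0]+.5)*S-.5); cv2.fillPoly(L,[np.round(q*16).astype(np.int32)],int(o[3]),shift=4)
    A=[]
    for l in np.unique(L): A.append(cv2.resize(cv2.GaussianBlur((L==l).astype(np.float32),(0,0),S*.5),(c1-c0,r1-r0),interpolation=cv2.INTER_AREA).ravel())
    A=np.array(A).T; I=C[n]["I"][r0:r1,c0:c1].reshape(-1,3)
    w=np.ones(len(I))
    for _ in range(4):
        X=np.linalg.lstsq(A*w[:,None],I*w[:,None],rcond=None)[0]; e=np.linalg.norm(I-A@X,axis=1); w=np.sqrt(1/(1+e/20))
    return np.sum(20*e-400*np.log1p(e/20))/len(I)
def cradle(p): return [(0,0,(-28,28,-35,35,0,50)),(1,1,(-8,8,-15,15,50,95))]
def holder(p):
    bx,ct,hd=p; it=[(0,0,(bx-45,bx+45,-100,100,0,8))]
    for y in(-62,0,62):
        it+=[(1,1,(-4.5-ct,-4.5,y-20,y+20,8,55)),(2,1,(1.5,11.5,y-17,y+17,38,48)),(3,1,(18,18+hd,y-20,y+20,8,48))]
    return it
E
python3 - <<'E'
from fit import *
from scipy.optimize import least_squares
# initial from top pixel on plane
def ray(n,u,v,z):
    c=C[n];d=c["E"][:3,:3]@np.linalg.inv(c["K"])@[u,v,1];o=c["E"][:3,3];return (o+d*(z-o[2])/d[2])
pc=ray("top",372.2,224.5,50); ph=ray("top",280,211,30); print(pc,ph)
def run(model,x0,np_,rois,cams,init,steps):
    f=lambda q: sum(resid(model(q[3:]),q[:3],n,rois[n]) for n in cams)
    best=None
    for da in (-.08,0,.08):
        x=np.array(x0,float); x[2]+=da
        sim=np.vstack([x]+[x+np.eye(len(x))[i]*steps[i] for i in range(len(x))])
        r=minimize(f,x,method="Nelder-Mead",options=dict(initial_simplex=sim,maxfev=500,xatol=.02,fatol=1e-3))
        if best is None or r.fun<best.fun: best=r
    print(cams,best.x.round(3),round(best.fun,2)); return best.x
rc=dict(top=(205,243,350,392),side=(250,318,238,288))
rh=dict(top=(188,230,238,314),side=(188,250,256,304))
for cams in(["top"],["side"],["top","side"]):
    run(cradle,[pc[0],pc[1],-.05],0,rc,cams,0,[4,4,.06])
    run(holder,[ph[0],ph[1],.05,5,18,22],0,rh,cams,0,[5,5,.06,4,3,3])
E
```

```text
[ 511.86226735 -246.77490086   50.        ] [558.70695301  31.83301921  30.        ]
['top'] [ 5.13701e+02 -2.49413e+02 -1.89000e-01] 73.12
['top'] [ 5.68797e+02  4.17980e+01  5.90000e-02 -3.16600e+00  1.66850e+01
  1.92760e+01] 97.4
['side'] [ 5.13924e+02 -2.47090e+02 -1.50000e-01] 146.01
['side'] [5.47514e+02 4.59780e+01 5.50000e-02 1.76990e+01 1.87310e+01 2.31990e+01] 112.4
['top', 'side'] [ 5.13866e+02 -2.48560e+02 -1.59000e-01] 227.05
['top', 'side'] [5.47034e+02 4.30500e+01 5.30000e-02 1.82990e+01 1.86150e+01 2.36850e+01] 189.66
```

```bash
cat > ov.py <<'E'
from fit import *
def ov(n,roi,sets,out,k):
    r0,r1,c0,c1=roi; I=cv2.resize(C[n]["I"][r0:r1,c0:c1].clip(0,255).astype(np.uint8),None,fx=k,fy=k,interpolation=cv2.INTER_CUBIC)
    I=np.clip(I*1.4,0,255).astype(np.uint8)
    for m,p,col in sets:
        for o in faces(m,p,n):
            q=((o[4]-[c0,r0]+.5)*k-.5); cv2.polylines(I,[np.round(q*16).astype(np.int32)],True,col,1,cv2.LINE_AA,4)
    return I
E
python3 - <<'E'
from ov import *
s=[(cradle(0),(513.87,-248.56,-.159),(0,255,0)),(holder((18.3,18.6,23.7)),(547,43.05,.053),(255,255,0))]
a=ov("top",(188,245,238,394),s,0,5);b=ov("side",(190,318,236,310),s,0,4)
cv2.imwrite("pics/o1.png",a);cv2.imwrite("pics/o2.png",b)
E
```

```text
(no output)
```

View pics/o1.png

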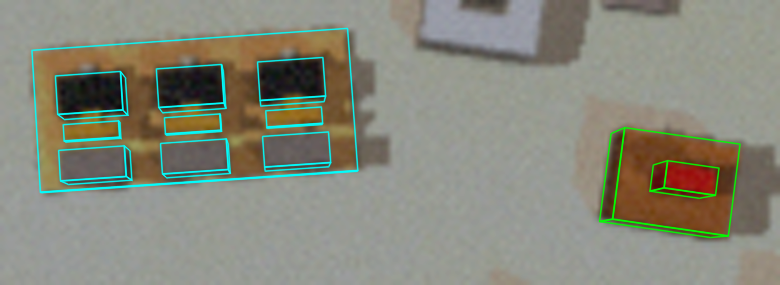

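View pics/o2.png

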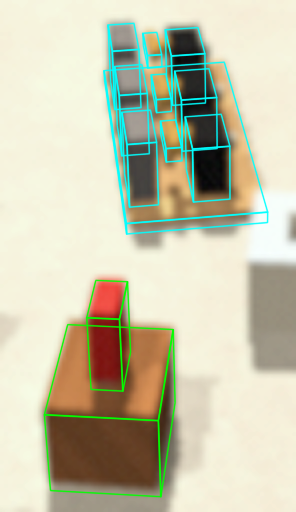

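```bash
cat > plan.py <<'E'
import sys,numpy as np
from rig import sense
def plan(tx,ty,tz,yaw,vmax=45,smax=8.5):
    s=sense(); p=s["eef_pos"].copy(); a=s["tcp_rot"][2]; T=np.array([tx,ty,tz])
    d=(a-yaw+np.pi)%(2*np.pi)-np.pi  # spin wanted (+spin lowers yaw)
    n=int(max(np.ceil(np.linalg.norm(T-p)/vmax),np.ceil(abs(np.degrees(d))/smax),1))
    print("at",p.round(1),"rpy",s["tcp_rot"].round(3),"F",s["contact_force"].round(2),"op",round(s["opening"],3),"n",n,"spin",np.degrees(d).round(1))
    st=(T-p)/n
    for i in range(n):
        x=np.array([np.cos(a),np.sin(a),0]);y=np.array([np.sin(a),-np.cos(a),0])
        print("tx %.4f ty %.4f tz %.4f spin %.2f"%(st@x/1e3,st@y/1e3,-st[2]/1e3,np.degrees(d)/n)); a-=d/n
if __name__=="__main__": plan(*map(float,sys.argv[1:5]),*map(float,sys.argv[5:]))
E
python3 plan.py 514 -248.5 160 1.41 36
```

```text
at [220.  584.9 231.2] rpy [-3.141 -0.     2.782] F [-0.07  0.17  0.17] op 0.999 n 25 spin 78.6
tx -0.0227 ty -0.0271 tz 0.0028 spin 3.14
tx -0.0242 ty -0.0258 tz 0.0028 spin 3.14
tx -0.0256 ty -0.0244 tz 0.0028 spin 3.14
tx -0.0269 ty -0.0230 tz 0.0028 spin 3.14
tx -0.0281 ty -0.0215 tz 0.0028 spin 3.14
tx -0.0292 ty -0.0199 tz 0.0028 spin 3.14
tx -0.0303 ty -0.0183 tz 0.0028 spin 3.14
tx -0.0312 ty -0.0166 tz 0.0028 spin 3.14
tx -0.0321 ty -0.0148 tz 0.0028 spin 3.14
tx -0.0329 ty -0.0130 tz 0.0028 spin 3.14
tx -0.0335 ty -0.0112 tz 0.0028 spin 3.14
tx -0.0341 ty -0.0094 tz 0.0028 spin 3.14
tx -0.0345 ty -0.0075 tz 0.0028 spin 3.14
tx -0.0349 ty -0.0056 tz 0.0028 spin 3.14
tx -0.0352 ty -0.0037 tz 0.0028 spin 3.14
tx -0.0353 ty -0.0017 tz 0.0028 spin 3.14
tx -0.0353 ty 0.0002 tz 0.0028 spin 3.14
tx -0.0353 ty 0.0022 tz 0.0028 spin 3.14
tx -0.0351 ty 0.0041 tz 0.0028 spin 3.14
tx -0.0348 ty 0.0060 tz 0.0028 spin 3.14
tx -0.0345 ty 0.0079 tz 0.0028 spin 3.14
tx -0.0340 ty 0.0098 tz 0.0028 spin 3.14
tx -0.0334 ty 0.0116 tz 0.0028 spin 3.14
tx -0.0327 ty 0.0134 tz 0.0028 spin 3.14
tx -0.0319 ty 0.0152 tz 0.0028 spin 3.14
```

```bash
python3 -m inch '[{"gripper":0.05,"tx":-0.023,"ty":-0.027,"tz":0.003,"spin":3.14},{"gripper":0.05,"tx":-0.024,"ty":-0.026,"tz":0.003,"spin":3.14},{"gripper":0.05,"tx":-0.026,"ty":-0.024,"tz":0.003,"spin":3.14},{"gripper":0.05,"tx":-0.027,"ty":-0.023,"tz":0.003,"spin":3.14},{"gripper":0.05,"tx":-0.028,"ty":-0.022,"tz":0.003,"spin":3.14},{"gripper":0.05,"tx":-0.029,"ty":-0.020,"tz":0.003,"spin":3.14},{"gripper":0.05,"tx":-0.030,"ty":-0.018,"tz":0.003,"spin":3.14},{"gripper":0.05,"tx":-0.031,"ty":-0.017,"tz":0.003,"spin":3.14}]' 40; python3 plan.py 514 -248.5 160 1.41 40 | head -9
```

```text
clock: 1.2
eef_pos: [314.1, 316.9, 207.4]
tcp_rot: [3.141, 0.0, 2.341]
contact_force: [0.0, 0.8, -0.5]
opening: 0.582
at [314.1 316.9 207.4] rpy [3.141 0.    2.341] F [ 0.03  0.75 -0.5 ] op 0.582 n 16 spin 53.4
tx -0.0341 ty -0.0156 tz 0.0030 spin 3.34
tx -0.0349 ty -0.0136 tz 0.0030 spin 3.34
tx -0.0356 ty -0.0116 tz 0.0030 spin 3.34
tx -0.0363 ty -0.0095 tz 0.0030 spin 3.34
tx -0.0367 ty -0.0074 tz 0.0030 spin 3.34
tx -0.0371 ty -0.0052 tz 0.0030 spin 3.34
tx -0.0374 ty -0.0030 tz 0.0030 spin 3.34
tx -0.0375 ty -0.0009 tz 0.0030 spin 3.34
```

```bash
python3 -m inch '[{"gripper":0.05,"tx":-0.034,"ty":-0.016,"tz":0.003,"spin":3.34},{"gripper":0.05,"tx":-0.035,"ty":-0.014,"tz":0.003,"spin":3.34},{"gripper":0.05,"tx":-0.036,"ty":-0.012,"tz":0.003,"spin":3.34},{"gripper":0.05,"tx":-0.036,"ty":-0.010,"tz":0.003,"spin":3.34},{"gripper":0.05,"tx":-0.037,"ty":-0.007,"tz":0.003,"spin":3.34},{"gripper":0.05,"tx":-0.037,"ty":-0.005,"tz":0.003,"spin":3.34},{"gripper":0.05,"tx":-0.037,"ty":-0.003,"tz":0.003,"spin":3.34},{"gripper":0.05,"tx":-0.038,"ty":-0.001,"tz":0.003,"spin":3.34}]'; python3 plan.py 514 -248.5 160 1.41 45
```

```text
clock: 2.0
eef_pos: [414.0, 32.9, 183.5]
tcp_rot: [3.141, 0.0, 1.875]
contact_force: [0.9, 0.5, -0.4]
opening: 0.583
at [414.   32.9 183.5] rpy [3.141 0.    1.875] F [ 0.91  0.51 -0.39] op 0.583 n 7 spin 26.6
tx -0.0426 ty 0.0016 tz 0.0034 spin 3.80
tx -0.0424 ty 0.0044 tz 0.0034 spin 3.80
tx -0.0421 ty 0.0072 tz 0.0034 spin 3.80
tx -0.0415 ty 0.0100 tz 0.0034 spin 3.80
tx -0.0407 ty 0.0127 tz 0.0034 spin 3.80
tx -0.0398 ty 0.0154 tz 0.0034 spin 3.80
tx -0.0387 ty 0.0180 tz 0.0034 spin 3.80
```

```bash
python3 -m inch '[{"gripper":0.05,"tx":-0.043,"ty":0.002,"tz":0.003,"spin":3.8},{"gripper":0.05,"tx":-0.042,"ty":0.004,"tz":0.003,"spin":3.8},{"gripper":0.05,"tx":-0.042,"ty":0.007,"tz":0.003,"spin":3.8},{"gripper":0.05,"tx":-0.041,"ty":0.010,"tz":0.003,"spin":3.8},{"gripper":0.05,"tx":-0.041,"ty":0.013,"tz":0.003,"spin":3.8},{"gripper":0.05,"tx":-0.040,"ty":0.015,"tz":0.003,"spin":3.8},{"gripper":0.05,"tx":-0.039,"ty":0.018,"tz":0.003,"spin":3.8},{"gripper":0.05}]'
python3 - <<'E'
from rig import *
import cv2,numpy as np
for n in("side","top"):
    f=grab_frame(n)["pixels"][:,:,::-1]; cv2.imwrite(f"pics/{n}2.png",f)
a=cv2.imread("pics/side2.png")[180:330,200:340];b=cv2.imread("pics/top2.png")[170:270,300:440]
cv2.imwrite("pics/m2.png",np.hstack([cv2.resize(a,(400,429)),cv2.resize(b,(400,429))]))
E
python3 plan.py 514 -248.5 120 1.41 45
```

```text
at [414.7  31.2 183.3] rpy [3.141e+00 1.000e-03 1.872e+00] F [ 0.05  0.59 -0.15] op 0.581 n 7 spin 26.4
tx -0.0424 ty 0.0017 tz 0.0090 spin 3.78
tx -0.0422 ty 0.0045 tz 0.0090 spin 3.78
tx -0.0418 ty 0.0073 tz 0.0090 spin 3.78
tx -0.0412 ty 0.0100 tz 0.0090 spin 3.78
tx -0.0405 ty 0.0127 tz 0.0090 spin 3.78
tx -0.0395 ty 0.0153 tz 0.0090 spin 3.78
tx -0.0384 ty 0.0179 tz 0.0090 spin 3.78$[7]: bad value
```

View pics/m2.png

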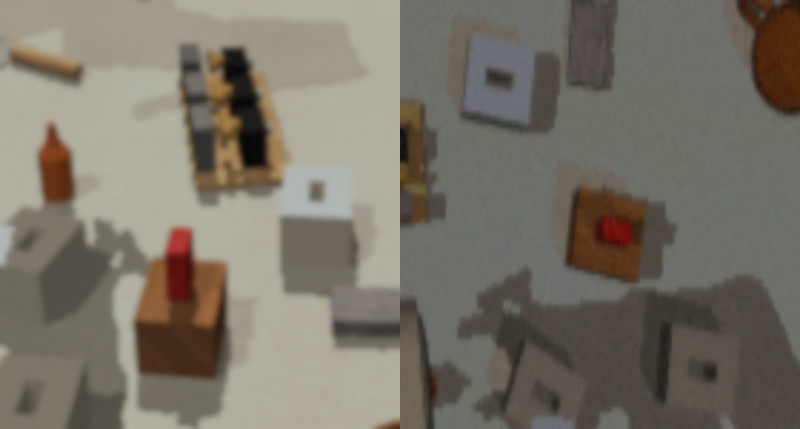

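The call was refused because the last row left out some keys, so the arm hasn't moved. The picture shows the cradle and the red handle unobstructed. I'll resend with every key in every row.

```bash
python3 -m inch '[{"gripper":0.05,"tx":-0.042,"ty":0.002,"tz":0.003,"spin":3.78},{"gripper":0.05,"tx":-0.042,"ty":0.0045,"tz":0.003,"spin":3.78},{"gripper":0.05,"tx":-0.042,"ty":0.007,"tz":0.003,"spin":3.78},{"gripper":0.05,"tx":-0.041,"ty":0.010,"tz":0.003,"spin":3.78},{"gripper":0.05,"tx":-0.0405,"ty":0.013,"tz":0.003,"spin":3.78},{"gripper":0.05,"tx":-0.0395,"ty":0.015,"tz":0.003,"spin":3.78},{"gripper":0.05,"tx":-0.0385,"ty":0.018,"tz":0.003,"spin":3.78},{"gripper":0.05,"tx":0,"ty":0,"tz":0,"spin":0}]'
python3 - <<'E'
from rig import *
import cv2,numpy as np
for n in("side","top"):
    f=grab_frame(n)["pixels"][:,:,::-1]; cv2.imwrite(f"pics/{n}3.png",f)
a=cv2.imread("pics/side3.png")[180:330,200:340];b=cv2.imread("pics/top3.png")[170:270,300:440]
cv2.imwrite("pics/m3.png",np.hstack([cv2.resize(a,(400,429)),cv2.resize(b,(400,429))]))
E
python3 plan.py 514 -248.5 59 1.41 45
```

```text
clock: 2.9
eef_pos: [516.2, -248.0, 162.2]
tcp_rot: [3.139, 0.001, 1.411]
contact_force: [-0.2, 0.5, -0.6]
opening: 0.585
at [ 514.1 -244.3  161.9] rpy [-3.141e+00 -1.000e-03  1.415e+00] F [-1.1  -0.06 -0.06] op 0.587 n 3 spin 0.3
tx -0.0014 ty 0.0002 tz 0.0343 spin 0.09
tx -0.0014 ty 0.0002 tz 0.0343 spin 0.09
tx -0.0014 ty 0.0002 tz 0.0343 spin 0.09
```

View pics/m3.png

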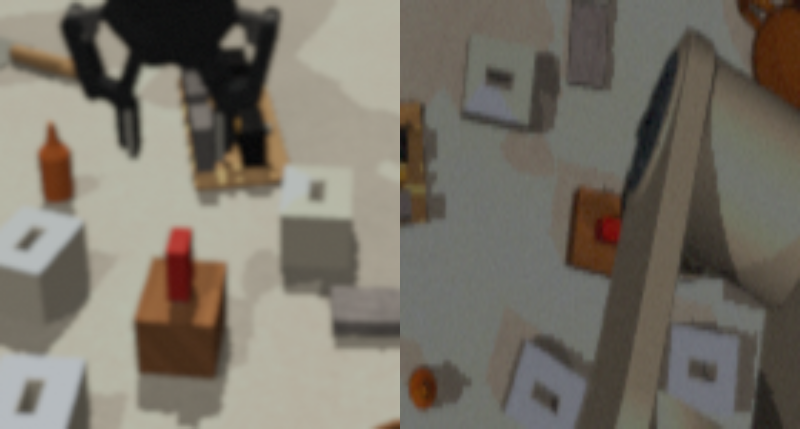

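```bash
python3 -m inch '[{"gripper":0.05,"tx":-0.004,"ty":0,"tz":0.02,"spin":0.3},{"gripper":0.05,"tx":0,"ty":0,"tz":0.02,"spin":0},{"gripper":0.05,"tx":0,"ty":0,"tz":0.01,"spin":0},{"gripper":0.05,"tx":0,"ty":0,"tz":0,"spin":0},{"gripper":0.05,"tx":0,"ty":0,"tz":0,"spin":0},{"gripper":0.05,"tx":0,"ty":0,"tz":0,"spin":0},{"gripper":0.05,"tx":0,"ty":0,"tz":0,"spin":0},{"gripper":0.05,"tx":0,"ty":0,"tz":0,"spin":0}]';python3 - <<'E'
from rig import *
import cv2,numpy as np
f=grab_frame("side")["pixels"][:,:,::-1]; cv2.imwrite("pics/side4.png",f)
print(sense()["eef_pos"]); cv2.imwrite("pics/m4.png",cv2.resize(f[150:330,190:350],(533,600)))
E
python3 plan.py 514 -248.5 59 1.41 45
```

```text
clock: 3.8
eef_pos: [513.9, -248.4, 112.9]
tcp_rot: [3.141, 0.0, 1.41]
contact_force: [0.1, -0.2, 0.0]
opening: 0.584
[ 513.87266971 -248.38184781  112.77616957]
at [ 513.9 -248.4  112.8] rpy [3.141 0.    1.41 ] F [-0.03 -0.63 -0.77] op 0.582 n 2 spin -0.0
tx -0.0000 ty 0.0001 tz 0.0269 spin -0.00
tx -0.0000 ty 0.0001 tz 0.0269 spin -0.00
```

View pics/m4.png

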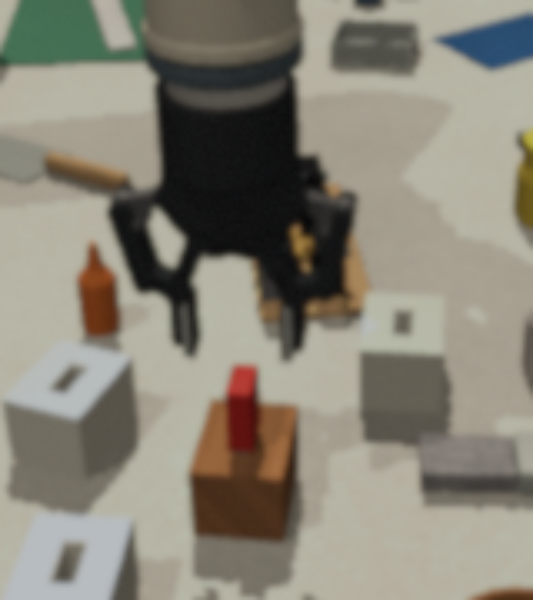

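The handle (crop x≈242) is centred between the fingertips (190 and 290), so I'll descend.

```bash
python3 -m inch '[{"gripper":0.05,"tx":0,"ty":0,"tz":0.02,"spin":0},{"gripper":0.05,"tx":0,"ty":0,"tz":0.02,"spin":0},{"gripper":0.05,"tx":0,"ty":0,"tz":0.014,"spin":0},{"gripper":0.05,"tx":0,"ty":0,"tz":0,"spin":0},{"gripper":0.0,"tx":0,"ty":0,"tz":0,"spin":0},{"gripper":0.0,"tx":0,"ty":0,"tz":0,"spin":0},{"gripper":0.0,"tx":0,"ty":0,"tz":0,"spin":0},{"gripper":0.0,"tx":0,"ty":0,"tz":0,"spin":0}]' 30;python3 - <<'E'
from rig import *
import cv2,numpy as np
f=grab_frame("side")["pixels"][:,:,::-1]; cv2.imwrite("pics/side5.png",f)
cv2.imwrite("pics/m5.png",cv2.resize(f[150:330,190:350],(533,600)))
s=sense();print(s["eef_pos"],s["contact_force"],s["wrist_torque"],s["opening"])
E
```

```text
clock: 4.65
eef_pos: [514.3, -248.6, 59.2]
tcp_rot: [3.14, 0.0, 1.41]
contact_force: [-0.0, 0.9, 5.1]
opening: 0.182
[ 514.32105151 -248.59408591   59.19672144] [-0.26725131 -0.49541777  5.66725691] [ 0.00206133  0.02529863 -0.03550803] 0.1808719316912434
```

View pics/m5.png

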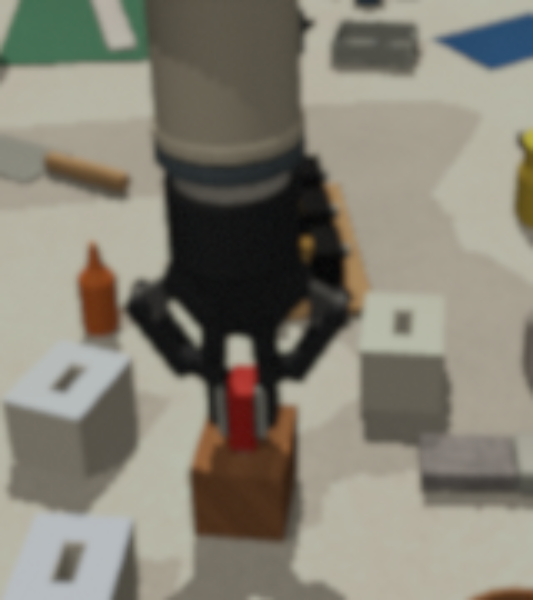

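```bash
python3 -m inch '[{"gripper":0.0,"tx":0,"ty":0,"tz":0,"spin":0},{"gripper":0.0,"tx":0,"ty":0,"tz":-0.005,"spin":0},{"gripper":0.0,"tx":0,"ty":0,"tz":-0.01,"spin":0},{"gripper":0.0,"tx":0,"ty":0,"tz":-0.015,"spin":0},{"gripper":0.0,"tx":0,"ty":0,"tz":-0.02,"spin":0},{"gripper":0.0,"tx":0,"ty":0,"tz":-0.025,"spin":0},{"gripper":0.0,"tx":0,"ty":0,"tz":-0.025,"spin":0},{"gripper":0.0,"tx":0,"ty":0,"tz":-0.01,"spin":0}]' 80;python3 - <<'E'
from rig import *
import cv2,numpy as np
f=grab_frame("side")["pixels"][:,:,::-1]; cv2.imwrite("pics/side6.png",f)
cv2.imwrite("pics/m6.png",cv2.resize(f[130:310,190:350],(533,600)))
E
python3 plan.py 547 43 165 1.624 42
```

```text
clock: 5.5
eef_pos: [514.9, -248.8, 171.8]
tcp_rot: [3.137, 0.001, 1.41]
contact_force: [-0.0, -0.5, -0.7]
opening: 0.174
at [ 515.2 -249.   172.1] rpy [3.137e+00 1.000e-03 1.410e+00] F [-0.5  -1.15 -0.11] op 0.176 n 7 spin -12.3
tx 0.0419 ty -0.0022 tz 0.0010 spin -1.75
tx 0.0419 ty -0.0009 tz 0.0010 spin -1.75
tx 0.0420 ty 0.0004 tz 0.0010 spin -1.75
tx 0.0419 ty 0.0017 tz 0.0010 spin -1.75
tx 0.0419 ty 0.0029 tz 0.0010 spin -1.75
tx 0.0417 ty 0.0042 tz 0.0010 spin -1.75
tx 0.0416 ty 0.0055 tz 0.0010 spin -1.75
```

View pics/m6.png

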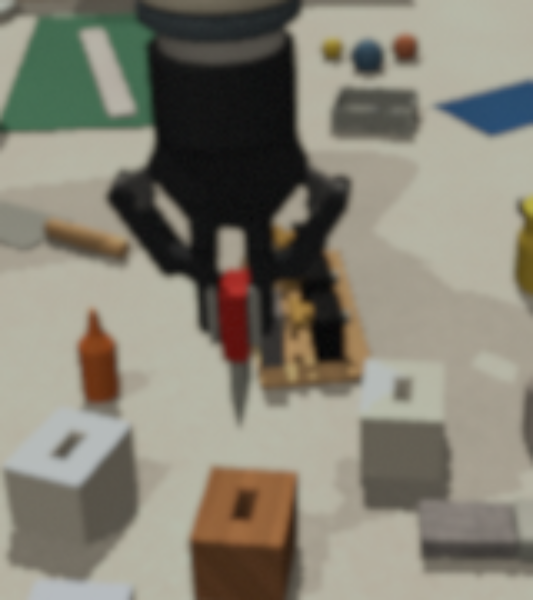

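The blade is out and hangs straight; its tip is at crop (238,425). Next I'll hover over slot_c, the nearest slot.

```bash
python3 plan.py 550.3 -18.9 125 1.624 42
```

```text
at [ 515.2 -249.   172.1] rpy [3.137e+00 1.000e-03 1.410e+00] F [-0.5  -1.15 -0.11] op 0.176 n 6 spin -12.3
tx 0.0388 ty -0.0004 tz 0.0078 spin -2.04
tx 0.0388 ty 0.0010 tz 0.0078 spin -2.04
tx 0.0387 ty 0.0024 tz 0.0078 spin -2.04
tx 0.0386 ty 0.0038 tz 0.0078 spin -2.04
tx 0.0384 ty 0.0052 tz 0.0078 spin -2.04
tx 0.0382 ty 0.0065 tz 0.0078 spin -2.04
```

```bash
python3 -m inch '[{"gripper":0.0,"tx":0.039,"ty":0,"tz":0.004,"spin":-2.04},{"gripper":0.0,"tx":0.039,"ty":0.001,"tz":0.004,"spin":-2.04},{"gripper":0.0,"tx":0.039,"ty":0.0025,"tz":0.008,"spin":-2.04},{"gripper":0.0,"tx":0.0385,"ty":0.004,"tz":0.01,"spin":-2.04},{"gripper":0.0,"tx":0.0385,"ty":0.005,"tz":0.01,"spin":-2.04},{"gripper":0.0,"tx":0.038,"ty":0.0065,"tz":0.01,"spin":-2.04},{"gripper":0.0,"tx":0,"ty":0,"tz":0,"spin":0},{"gripper":0.0,"tx":0,"ty":0,"tz":0,"spin":0}]';python3 - <<'E'
from rig import *
import cv2,numpy as np
for n in ("side","top"):
    f=grab_frame(n)["pixels"][:,:,::-1]; cv2.imwrite(f"pics/{n}7.png",f)
    s=sense();print(s["eef_pos"],s["tcp_rot"],s["contact_force"])
f=cv2.imread("pics/side7.png");g=cv2.imread("pics/top7.png")
cv2.imwrite("pics/m7.png",np.hstack([cv2.resize(f[150:270,230:330],(400,480)),cv2.resize(g[170:250,230:330],(400,320))[:480] if 0 else cv2.copyMakeBorder(cv2.resize(g[170:250,230:330],(400,320)),0,160,0,0,0)]))
E
python3 plan.py 550.3 -18.9 125 1.624 42
```

```text
clock: 6.35
eef_pos: [548.8, -17.1, 121.5]
tcp_rot: [-3.14, 0.0, 1.626]
contact_force: [0.4, -0.3, -0.6]
opening: 0.174
[548.95697638 -17.94680204 121.88121195] [-3.14065391e+00  2.52770840e-04  1.62418369e+00] [-0.15789752 -0.12930611 -1.09861281]
[549.14183508 -18.5015164  122.16160044] [-3.14123402e+00  2.77669572e-04  1.62310229e+00] [ 0.05592258  0.54480847 -0.62718597]
at [549.1 -18.5 122.2] rpy [-3.141  0.     1.623] F [ 0.06  0.54 -0.63] op 0.174 n 1 spin -0.1
tx -0.0005 ty 0.0011 tz -0.0028 spin -0.05
```

View pics/m7.png

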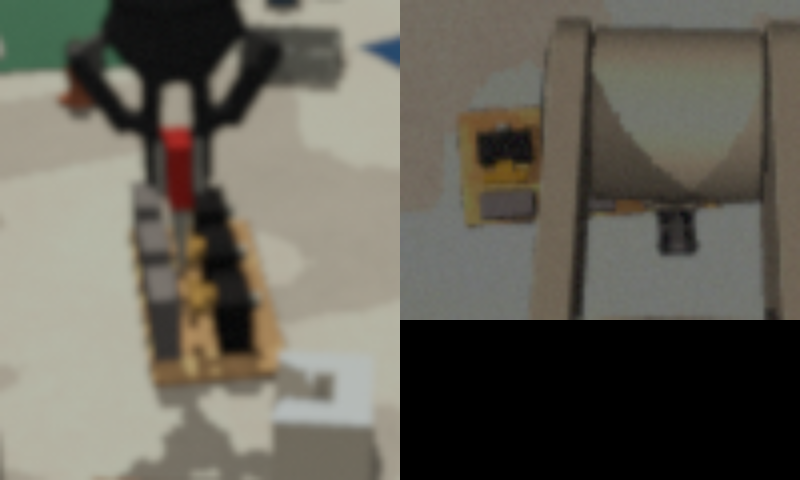

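```bash
cat > chk.py <<'E'
import sys; from fit import *; from ov import *
# chk.py img x y z yaw : fit handle x (and z) in side image, y fixed
img,x,y,z,yaw=sys.argv[1],*map(float,sys.argv[2:6])
C["side"]["I"]=cv2.imread(img).astype(float); I=C["side"]["I"]
a=yaw-np.pi/2
def blade(zt): return [(1,1,(-8,8,-15,15,zt+45,zt+90))]
zt=z-54.2
p=proj("side",[[x,y,zt+67]])[0]; r0,r1,c0,c1=int(p[1])-22,int(p[1])+20,int(p[0])-14,int(p[0])+15
red=(I[...,2]-np.maximum(I[...,0],I[...,1])).clip(0)
best=[]
def f(q):
    r=resid(blade(zt+q[1]),(x+q[0],y,a),"side",(r0,r1,c0,c1)); return r
g=[(f((dx,dz)),dx,dz) for dx in np.arange(-6,6.1,.5) for dz in np.arange(-8,8.1,1)]
print("best dx dz",sorted(g)[:4])
# centroid of redness, predicted vs seen
m=red[r0:r1,c0:c1]>40; rr,cc=np.nonzero(m); print("seen red cols",cc.min()+c0,cc.max()+c0,"rows",rr.min()+r0,rr.max()+r0,"cent",cc.mean()+c0,rr.mean()+r0)
v,_=box(-8,8,-15,15,zt+45,zt+90)
H=holder((18.3,18.6,23.7))
O=ov("side",(r0-20,r1+60,c0-40,c1+40),[(blade(zt)+[(2,0,(-1,1,-13,13,zt,zt+1))],(x,y,a),(0,255,0)),(H,(547,43.05,.053),(255,255,0))],0,5)
cv2.imwrite("pics/"+sys.argv[6],O)
E
python3 chk.py pics/side7.png 549 -17.9 121.9 1.624 c7.png
```

```text
best dx dz [(np.float64(846.4001565336939), np.float64(0.0), np.float64(2.0)), (np.float64(846.4736808627773), np.float64(0.5), np.float64(2.0)), (np.float64(846.526292207809), np.float64(0.5), np.float64(1.0)), (np.float64(846.7228244880431), np.float64(0.0), np.float64(1.0))]
seen red cols 270 277 rows 181 201 cent 274.26153846153846 190.6
```

View pics/c7.png

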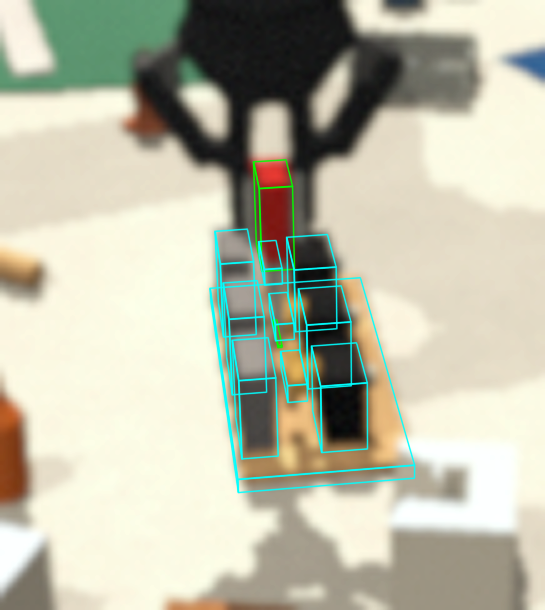

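The robot and camera agree to within 0.5 mm. I'll go down in slot_c with small steps, watching the force.

```bash
python3 -m inch '[{"gripper":0.0,"tx":0,"ty":0.001,"tz":0.004,"spin":0},{"gripper":0.0,"tx":0,"ty":0,"tz":0.004,"spin":0},{"gripper":0.0,"tx":0,"ty":0,"tz":0.004,"spin":0},{"gripper":0.0,"tx":0,"ty":0,"tz":0,"spin":0},{"gripper":0.0,"tx":0,"ty":0,"tz":0,"spin":0},{"gripper":0.0,"tx":0,"ty":0,"tz":0,"spin":0},{"gripper":0.0,"tx":0,"ty":0,"tz":0,"spin":0},{"gripper":0.0,"tx":0,"ty":0,"tz":0,"spin":0}]'; python3 plan.py 550.2 -18.9 103 1.624
```

```text
clock: 7.25
eef_pos: [550.4, -17.7, 110.4]
tcp_rot: [3.141, 0.0, 1.624]
contact_force: [0.0, 0.3, -0.2]
opening: 0.177
at [550.4 -17.7 110.4] rpy [3.141 0.    1.624] F [ 0.03  0.27 -0.24] op 0.177 n 1 spin -0.0
tx -0.0012 ty -0.0003 tz 0.0074 spin -0.02
```

```bash
python3 -m inch '[{"gripper":0.0,"tx":-0.001,"ty":0,"tz":0.002,"spin":0},{"gripper":0.0,"tx":0,"ty":0,"tz":0.002,"spin":0},{"gripper":0.0,"tx":0,"ty":0,"tz":0.002,"spin":0},{"gripper":0.0,"tx":0,"ty":0,"tz":0.002,"spin":0},{"gripper":0.0,"tx":0,"ty":0,"tz":0.001,"spin":0},{"gripper":0.0,"tx":0,"ty":0,"tz":0,"spin":0},{"gripper":0.0,"tx":0,"ty":0,"tz":0,"spin":0},{"gripper":0.0,"tx":0,"ty":0,"tz":0,"spin":0}]'; python3 plan.py 550.2 -18.9 99 1.624
```

```text
clock: 8.05
eef_pos: [550.5, -18.8, 101.4]
tcp_rot: [3.141, 0.0, 1.624]
contact_force: [-0.4, -0.0, -0.2]
opening: 0.178
at [550.5 -18.8 101.4] rpy [3.141 0.    1.624] F [-0.43 -0.03 -0.24] op 0.178 n 1 spin -0.0
tx -0.0001 ty -0.0003 tz 0.0024 spin -0.02
```

```bash
python3 -m inch '[{"gripper":0.0,"tx":0,"ty":0,"tz":0.001,"spin":0},{"gripper":0.0,"tx":0,"ty":0,"tz":0.001,"spin":0},{"gripper":0.0,"tx":0,"ty":0,"tz":0.001,"spin":0},{"gripper":0.0,"tx":0,"ty":0,"tz":0.001,"spin":0},{"gripper":0.0,"tx":0,"ty":0,"tz":0,"spin":0},{"gripper":0.0,"tx":0,"ty":0,"tz":0,"spin":0},{"gripper":0.0,"tx":0,"ty":0,"tz":0,"spin":0},{"gripper":0.0,"tx":0,"ty":0,"tz":0,"spin":0}]'
```

```text
clock: 8.85
eef_pos: [550.4, -18.8, 97.3]
tcp_rot: [3.142, 0.0, 1.624]
contact_force: [-0.0, -0.4, -0.6]
opening: 0.171
```

```bash
python3 -m inch '[{"gripper":0.0,"tx":0,"ty":0,"tz":0.001,"spin":0},{"gripper":0.0,"tx":0,"ty":0,"tz":0.001,"spin":0},{"gripper":0.0,"tx":0,"ty":0,"tz":0.001,"spin":0},{"gripper":0.0,"tx":0,"ty":0,"tz":0,"spin":0},{"gripper":0.0,"tx":0,"ty":0,"tz":0,"spin":0},{"gripper":0.0,"tx":0,"ty":0,"tz":0,"spin":0},{"gripper":0.0,"tx":0,"ty":0,"tz":0,"spin":0},{"gripper":0.0,"tx":0,"ty":0,"tz":0,"spin":0}]'; python3 -c "
from rig import sense
for i in range(3):
  s=sense();print(s['contact_force'].round(2),s['wrist_torque'].round(3))"
```

```text
clock: 9.65
eef_pos: [550.5, -18.8, 94.3]
tcp_rot: [3.141, 0.0, 1.624]
contact_force: [1.5, -0.3, -0.9]
opening: 0.179
[ 1.54 -0.31 -0.86] [ 0.027 -0.184  0.023]
[ 1.54 -0.31 -0.86] [ 0.027 -0.184  0.023]
[ 1.54 -0.31 -0.86] [ 0.027 -0.184  0.023]
```

```bash
python3 -m inch '[{"gripper":0.0,"tx":0,"ty":0,"tz":0.001,"spin":0},{"gripper":0.0,"tx":0,"ty":0,"tz":0.001,"spin":0},{"gripper":0.0,"tx":0,"ty":0,"tz":0.001,"spin":0},{"gripper":0.0,"tx":0,"ty":0,"tz":0,"spin":0},{"gripper":0.0,"tx":0,"ty":0,"tz":0,"spin":0},{"gripper":0.0,"tx":0,"ty":0,"tz":0,"spin":0},{"gripper":0.0,"tx":0,"ty":0,"tz":0,"spin":0},{"gripper":0.0,"tx":0,"ty":0,"tz":0,"spin":0}]'; python3 -c "
from rig import sense
s=sense();print(s['contact_force'].round(2),s['wrist_torque'].round(3))"
```

```text
clock: 10.45
eef_pos: [550.8, -18.8, 91.4]
tcp_rot: [3.141, 0.0, 1.624]
contact_force: [5.0, 0.7, -2.5]
opening: 0.182
[ 5.    0.71 -2.54] [ 0.085 -0.921 -0.021]
```

Fx of +5 N with a small drift in x means the blade is rubbing the cheek, so it sits about 1.3 mm too far towards -x. I'll lift slightly and shift it +x.

```bash
python3 -m inch '[{"gripper":0.0,"tx":0,"ty":0,"tz":-0.003,"spin":0},{"gripper":0.0,"tx":0,"ty":0.0005,"tz":0,"spin":0},{"gripper":0.0,"tx":0,"ty":0.0005,"tz":0,"spin":0},{"gripper":0.0,"tx":0,"ty":0.0003,"tz":0,"spin":0},{"gripper":0.0,"tx":0,"ty":0,"tz":0,"spin":0},{"gripper":0.0,"tx":0,"ty":0,"tz":0,"spin":0},{"gripper":0.0,"tx":0,"ty":0,"tz":0,"spin":0},{"gripper":0.0,"tx":0,"ty":0,"tz":0,"spin":0}]'; python3 -c "
from rig import sense
s=sense();print(s['contact_force'].round(2),s['wrist_torque'].round(3))"
```

```text
clock: 11.25
eef_pos: [551.5, -18.7, 94.2]
tcp_rot: [-3.141, -0.0, 1.624]
contact_force: [0.6, 0.4, 0.2]
opening: 0.175
[0.6  0.41 0.15] [-0.059 -0.013  0.015]
```

```bash
python3 -m inch '[{"gripper":0.0,"tx":0,"ty":0,"tz":0.001,"spin":0},{"gripper":0.0,"tx":0,"ty":0,"tz":0.001,"spin":0},{"gripper":0.0,"tx":0,"ty":0,"tz":0.001,"spin":0},{"gripper":0.0,"tx":0,"ty":0,"tz":0,"spin":0},{"gripper":0.0,"tx":0,"ty":0,"tz":0,"spin":0},{"gripper":0.0,"tx":0,"ty":0,"tz":0,"spin":0},{"gripper":0.0,"tx":0,"ty":0,"tz":0,"spin":0},{"gripper":0.0,"tx":0,"ty":0,"tz":0,"spin":0}]'; python3 -c "
from rig import sense
s=sense();print(s['contact_force'].round(2),s['wrist_torque'].round(3))"
```

```text
clock: 12.05
eef_pos: [551.5, -18.7, 91.2]
tcp_rot: [-3.141, -0.0, 1.624]
contact_force: [-0.9, 0.6, -0.3]
opening: 0.176
[-0.87  0.62 -0.28] [-0.007  0.258  0.017]
```

```bash
python3 -m inch '[{"gripper":0.0,"tx":0,"ty":0,"tz":0.0004,"spin":0},{"gripper":0.0,"tx":0,"ty":0,"tz":0.0004,"spin":0},{"gripper":0.0,"tx":0,"ty":0,"tz":0.0004,"spin":0},{"gripper":0.0,"tx":0,"ty":0,"tz":0.0004,"spin":0},{"gripper":0.0,"tx":0,"ty":0,"tz":0.0004,"spin":0},{"gripper":0.0,"tx":0,"ty":0,"tz":0.0004,"spin":0},{"gripper":0.0,"tx":0,"ty":0,"tz":0.0004,"spin":0},{"gripper":0.0,"tx":0,"ty":0,"tz":0.0004,"spin":0}]'; python3 -c "
from rig import sense
s=sense();print(s['contact_force'].round(2),s['wrist_torque'].round(3))"
```

```text
clock: 12.85
eef_pos: [551.7, -18.7, 88.1]
tcp_rot: [-3.142, -0.0, 1.624]
contact_force: [-4.2, -0.7, 3.1]
opening: 0.178
[-4.18 -0.71  3.11] [-0.076  0.76   0.017]
```

```bash
python3 -m inch '[{"gripper":0.0,"tx":0,"ty":0,"tz":0.0004,"spin":0},{"gripper":0.0,"tx":0,"ty":0,"tz":0.0004,"spin":0},{"gripper":0.0,"tx":0,"ty":0,"tz":0.0004,"spin":0},{"gripper":0.0,"tx":0,"ty":0,"tz":0.0004,"spin":0},{"gripper":0.0,"tx":0,"ty":0,"tz":0.0004,"spin":0},{"gripper":0.0,"tx":0,"ty":0,"tz":0.0004,"spin":0},{"gripper":0.0,"tx":0,"ty":0,"tz":0.0004,"spin":0},{"gripper":0.0,"tx":0,"ty":0,"tz":0.0004,"spin":0}]'; python3 -c "
from rig import sense
s=sense();print(s['contact_force'].round(2),s['wrist_torque'].round(3))"
```

```text
clock: 13.65
eef_pos: [552.1, -18.7, 85.2]
tcp_rot: [3.141, 0.0, 1.624]
contact_force: [-3.5, 0.1, 5.8]
opening: 0.179
[-3.5   0.13  5.77] [0.061 0.76  0.045]
```

```bash
python3 -m inch '[{"gripper":0.0,"tx":0,"ty":0,"tz":0.0005,"spin":0},{"gripper":0.0,"tx":0,"ty":0,"tz":0.0005,"spin":0},{"gripper":0.0,"tx":0,"ty":0,"tz":0.0005,"spin":0},{"gripper":0.0,"tx":0,"ty":0,"tz":0.0005,"spin":0},{"gripper":0.0,"tx":0,"ty":0,"tz":0.0005,"spin":0},{"gripper":0.0,"tx":0,"ty":0,"tz":0.0005,"spin":0},{"gripper":0.0,"tx":0,"ty":0,"tz":0.0005,"spin":0},{"gripper":0.0,"tx":0,"ty":0,"tz":0.0005,"spin":0}]'; python3 -c "
from rig import sense
s=sense();print(s['contact_force'].round(2),s['wrist_torque'].round(3))"
```

```text
clock: 14.45
eef_pos: [552.1, -18.7, 81.3]
tcp_rot: [3.141, 0.0, 1.624]
contact_force: [-3.6, 0.1, 9.1]
opening: 0.175
[-3.57  0.08  9.08] [-0.006  0.817  0.043]
```

```bash
python3 -m inch '[{"gripper":0.0,"tx":0,"ty":0,"tz":0.0006,"spin":0},{"gripper":0.0,"tx":0,"ty":0,"tz":0.0006,"spin":0},{"gripper":0.0,"tx":0,"ty":0,"tz":0.0006,"spin":0},{"gripper":0.0,"tx":0,"ty":0,"tz":0.0006,"spin":0},{"gripper":0.0,"tx":0,"ty":0,"tz":0.0006,"spin":0},{"gripper":0.0,"tx":0,"ty":0,"tz":0.0006,"spin":0},{"gripper":0.0,"tx":0,"ty":0,"tz":0.0006,"spin":0},{"gripper":0.0,"tx":0,"ty":0,"tz":0.0006,"spin":0}]'; python3 -c "
from rig import sense
s=sense();print(s['contact_force'].round(2),s['wrist_torque'].round(3))"
```

```text
clock: 15.25
eef_pos: [552.1, -18.7, 76.5]
tcp_rot: [3.141, 0.0, 1.624]
contact_force: [-4.0, 1.3, 7.1]
opening: 0.174
[-3.97  1.28  7.06] [0.027 0.819 0.111]
```

The drag built up to 9 N and has levelled off at 7 N at full thickness, so this is the sound slot. I'll carry on down to the shoulder.

```bash
python3 -m inch '[{"gripper":0.0,"tx":0,"ty":0,"tz":0.001,"spin":0},{"gripper":0.0,"tx":0,"ty":0,"tz":0.001,"spin":0},{"gripper":0.0,"tx":0,"ty":0,"tz":0.001,"spin":0},{"gripper":0.0,"tx":0,"ty":0,"tz":0.001,"spin":0},{"gripper":0.0,"tx":0,"ty":0,"tz":0.001,"spin":0},{"gripper":0.0,"tx":0,"ty":0,"tz":0.001,"spin":0},{"gripper":0.0,"tx":0,"ty":0,"tz":0.001,"spin":0},{"gripper":0.0,"tx":0,"ty":0,"tz":0.001,"spin":0}]'; python3 -c "
from rig import sense
s=sense();print(s['contact_force'].round(2),s['wrist_torque'].round(3))"
```

```text
clock: 16.05
eef_pos: [552.1, -18.7, 68.4]
tcp_rot: [3.141, 0.0, 1.624]
contact_force: [-4.8, -0.9, 8.2]
opening: 0.179
[-4.8  -0.91  8.2 ] [-0.035  0.698  0.066]
```

Still level at about 8 N over 33–41 mm. Next are the last 4 mm down to the stop.

```bash
python3 -m inch '[{"gripper":0.0,"tx":0,"ty":0,"tz":0.0006,"spin":0},{"gripper":0.0,"tx":0,"ty":0,"tz":0.0006,"spin":0},{"gripper":0.0,"tx":0,"ty":0,"tz":0.0005,"spin":0},{"gripper":0.0,"tx":0,"ty":0,"tz":0.0005,"spin":0},{"gripper":0.0,"tx":0,"ty":0,"tz":0.0004,"spin":0},{"gripper":0.0,"tx":0,"ty":0,"tz":0.0004,"spin":0},{"gripper":0.0,"tx":0,"ty":0,"tz":0.0003,"spin":0},{"gripper":0.0,"tx":0,"ty":0,"tz":0.0003,"spin":0}]'; python3 -c "
from rig import sense
s=sense();print(s['contact_force'].round(2),s['wrist_torque'].round(3))"
```

```text
clock: 16.85
eef_pos: [552.1, -18.7, 64.9]
tcp_rot: [3.141, 0.0, 1.624]
contact_force: [-4.0, -0.2, 7.1]
opening: 0.18
[-4.03 -0.24  7.07] [0.027 0.764 0.073]
```

```bash
python3 -m inch '[{"gripper":0.0,"tx":0,"ty":0,"tz":0.0003,"spin":0},{"gripper":0.0,"tx":0,"ty":0,"tz":0.0003,"spin":0},{"gripper":0.0,"tx":0,"ty":0,"tz":0.0002,"spin":0},{"gripper":0.0,"tx":0,"ty":0,"tz":0.0002,"spin":0},{"gripper":0.0,"tx":0,"ty":0,"tz":0.0002,"spin":0},{"gripper":0.0,"tx":0,"ty":0,"tz":0.0002,"spin":0},{"gripper":0.0,"tx":0,"ty":0,"tz":0,"spin":0},{"gripper":0.0,"tx":0,"ty":0,"tz":0,"spin":0}]'; python3 -c "
from rig import sense
s=sense();print(s['contact_force'].round(2),s['wrist_torque'].round(3))"
```

```text
clock: 17.65
eef_pos: [552.2, -18.7, 63.9]
tcp_rot: [3.141, 0.0, 1.624]
contact_force: [-5.4, -0.0, 12.1]
opening: 0.177
[-5.36 -0.02 12.14] [-0.008  1.099  0.049]
```

```bash
python3 -m inch '[{"gripper":0.0,"tx":0,"ty":0,"tz":0.0002,"spin":0},{"gripper":0.0,"tx":0,"ty":0,"tz":0.0002,"spin":0},{"gripper":0.0,"tx":0,"ty":0,"tz":0.0,"spin":0},{"gripper":0.0,"tx":0,"ty":0,"tz":0,"spin":0},{"gripper":0.0,"tx":0,"ty":0,"tz":0,"spin":0},{"gripper":0.0,"tx":0,"ty":0,"tz":0,"spin":0},{"gripper":0.0,"tx":0,"ty":0,"tz":0,"spin":0},{"gripper":0.0,"tx":0,"ty":0,"tz":0,"spin":0}]'
python3 - <<'E'
from rig import *
import cv2
f=grab_frame("side")["pixels"][:,:,::-1]; cv2.imwrite("pics/side8.png",f); cv2.imwrite("pics/m8.png",cv2.resize(f[150:270,230:330],(500,600)))
s=sense();print(s['eef_pos'],s['contact_force'].round(2),s['wrist_torque'].round(3))
E
```

```text
clock: 18.45
eef_pos: [552.2, -18.7, 63.8]
tcp_rot: [3.141, 0.0, 1.624]
contact_force: [-6.1, -0.6, 17.3]
opening: 0.178
[552.18070647 -18.69945187  63.84309931] [-7.65  0.11 17.08] [0.046 1.333 0.048]
```

View pics/m8.png

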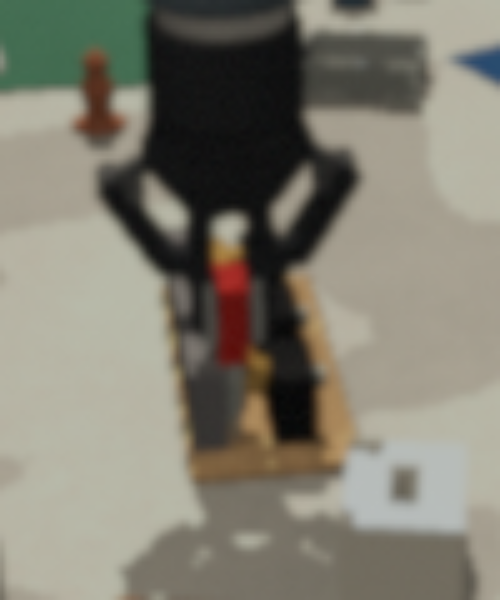

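The blade is seated: the force rises sharply with almost no travel, and the shoulder rests on the nearest cheek at crop (232,360). I'll release it.

```bash
python3 -m inch '[{"gripper":0.02,"tx":0,"ty":0,"tz":0,"spin":0},{"gripper":0.03,"tx":0,"ty":0,"tz":0,"spin":0},{"gripper":0.05,"tx":0,"ty":0,"tz":0,"spin":0},{"gripper":0.05,"tx":0,"ty":0,"tz":0,"spin":0},{"gripper":0.05,"tx":0,"ty":0,"tz":0,"spin":0},{"gripper":0.05,"tx":0,"ty":0,"tz":0,"spin":0},{"gripper":0.05,"tx":0,"ty":0,"tz":0,"spin":0},{"gripper":0.05,"tx":0,"ty":0,"tz":0,"spin":0}]' 30
```

```text
clock: 19.3
eef_pos: [551.7, -18.7, 62.7]
tcp_rot: [3.142, 0.0, 1.624]
contact_force: [0.0, 1.2, -0.9]
opening: 0.583
```

```bash
python3 -m inch '[{"gripper":0.05,"tx":0,"ty":-0.001,"tz":-0.01,"spin":0},{"gripper":0.05,"tx":0,"ty":0,"tz":-0.02,"spin":0},{"gripper":0.05,"tx":0,"ty":0,"tz":-0.03,"spin":0},{"gripper":0.05,"tx":0,"ty":0,"tz":-0.04,"spin":0},{"gripper":0.05,"tx":0,"ty":0,"tz":-0.04,"spin":0},{"gripper":0.05,"tx":0,"ty":0,"tz":-0.03,"spin":0},{"gripper":0.05,"tx":0,"ty":0,"tz":-0.01,"spin":0},{"gripper":0.05,"tx":0,"ty":0,"tz":0,"spin":0}]'
python3 - <<'E'
from rig import *
import cv2
f=grab_frame("side")["pixels"][:,:,::-1]; cv2.imwrite("pics/side9.png",f); cv2.imwrite("pics/m9.png",cv2.resize(f[150:270,230:330],(500,600)))
s=sense();print(s['eef_pos'],s['contact_force'].round(2))
E
python3 chk.py pics/side9.png 551.2 -18.7 64.2 1.624 c9.png
```

```text
clock: 20.1
eef_pos: [551.4, -18.8, 244.6]
tcp_rot: [3.138, 0.0, 1.624]
contact_force: [-0.4, 0.4, -0.3]
opening: 0.585
[550.55403324 -18.75456236 242.80146509] [ 0.15  0.16 -0.23]
best dx dz [(np.float64(829.0048517093819), np.float64(2.5), np.float64(3.0)), (np.float64(829.1138919662399), np.float64(2.5), np.float64(2.0)), (np.float64(829.1843601748246), np.float64(2.0), np.float64(3.0)), (np.float64(829.197140153976), np.float64(3.0), np.float64(3.0))]
seen red cols 272 280 rows 201 222 cent 276.09027777777777 211.02083333333334
```

View pics/m9.png

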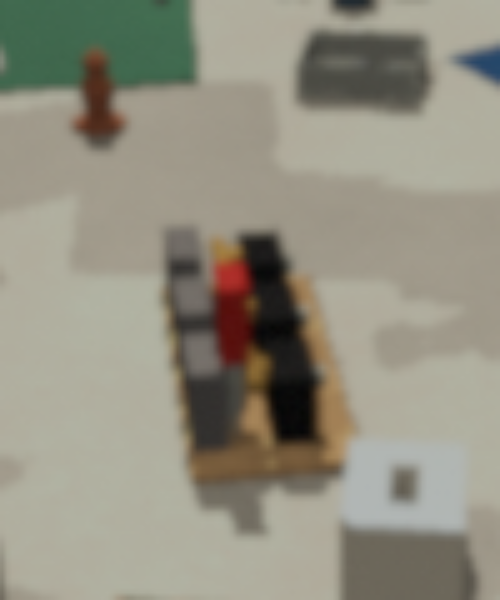

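View pics/c9.png

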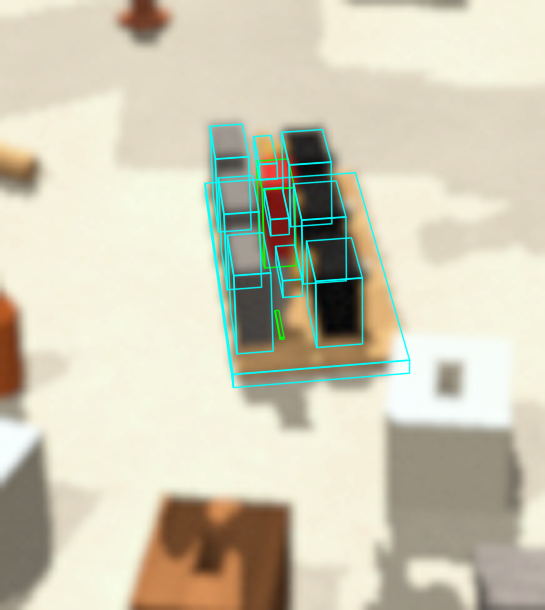

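The blade stands in the slot. I'll move the arm aside and check from both cameras.

```bash
python3 -m inch '[{"gripper":0.05,"tx":0.03,"ty":0,"tz":0,"spin":0},{"gripper":0.05,"tx":0.04,"ty":0,"tz":0,"spin":0},{"gripper":0.05,"tx":0.04,"ty":0,"tz":0,"spin":0},{"gripper":0.05,"tx":0.04,"ty":0,"tz":0,"spin":0},{"gripper":0.05,"tx":0.04,"ty":0,"tz":0,"spin":0},{"gripper":0.05,"tx":0.04,"ty":0,"tz":0,"spin":0},{"gripper":0.05,"tx":0.03,"ty":0,"tz":0,"spin":0},{"gripper":0.05,"tx":0,"ty":0,"tz":0,"spin":0}]'
cat > chk2.py <<'E'
from rig import *
from fit import *
from ov import *
import sys
k=sys.argv[1]
for n in("side","top"):
    f=grab_frame(n)["pixels"][:,:,::-1]; cv2.imwrite(f"pics/{n}{k}.png",f); C[n]["I"]=f.astype(float)
H=holder((18.3,18.6,23.7))
# holder + blade in slot c, joint fit
def model(q): # dx,dy blade offset from slot c, dz
    y=-62+q[1]; return H+[(4,2,(q[0]-8,q[0]+8,y-15,y+15,55+q[2],100+q[2]))]
roi=dict(side=(188,250,252,308),top=(188,230,238,314))
for cams in(["side"],["top"],["side","top"]):
    r=minimize(lambda q:sum(resid(model(q[3:]),q[:3],n,roi[n]) for n in cams),[547,43,.053,0,0,0],method="Nelder-Mead",options=dict(initial_simplex=np.vstack([[547,43,.053,0,0,0]]+[np.array([547,43,.053,0,0,0])+np.diag([2,2,.02,2,2,2])[i] for i in range(6)]),maxfev=700,xatol=.02,fatol=1e-3))
    print(cams,r.x.round(3),round(r.fun,1))
q=r.x
a=ov("side",roi["side"],[(model(q[3:]),q[:3],(0,255,0))],0,7); b=ov("top",roi["top"],[(model(q[3:]),q[:3],(0,255,0))],0,5)
a0=ov("side",roi["side"],[],0,7);h=max(a.shape[0],b.shape[0])
cv2.imwrite(f"pics/f{k}s.png",np.hstack([a0,a])); cv2.imwrite(f"pics/f{k}t.png",np.vstack([ov("top",roi["top"],[],0,7),ov("top",roi["top"],[(model(q[3:]),q[:3],(0,255,0))],0,7)]))
E
python3 chk2.py A
```

```text
clock: 20.95
eef_pos: [535.6, 243.8, 240.3]
tcp_rot: [-3.139, 0.0, 1.627]
contact_force: [-0.4, -0.4, 0.3]
opening: 0.584
['side'] [ 5.46211e+02  4.07600e+01  4.20000e-02  2.28800e+00 -1.96000e-01
  3.33300e+00] 208.2
['top'] [5.46487e+02 4.20180e+01 5.00000e-02 2.12100e+00 1.82000e+00 2.20000e+00] 138.6
['side', 'top'] [ 5.46146e+02  4.20150e+01  4.30000e-02  2.32600e+00 -2.12000e-01
  1.05000e+00] 348.1
```

View pics/fAs.png

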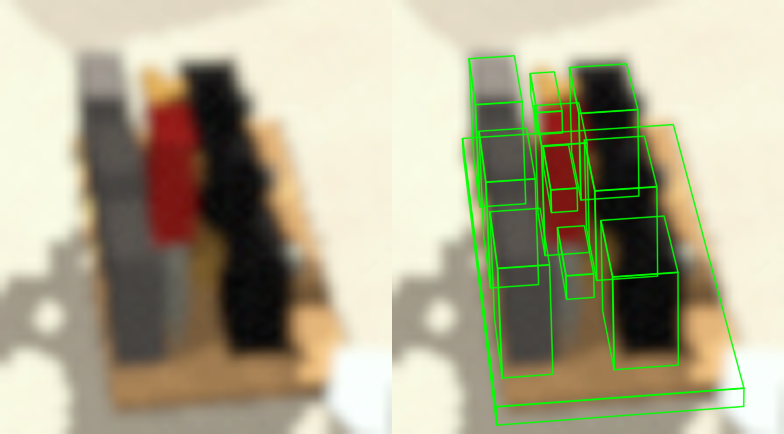

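View pics/fAt.png

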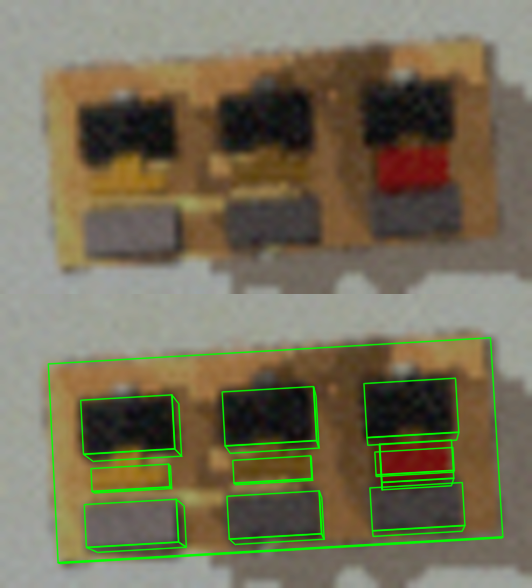

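Before and after release the handle's bottom edge sits at the same pixel row (crop y≈360), so it didn't lift. The steel lies flush against the cheek. Handing in.

```bash
python3 -c "
from rig import *
s=sense();print(s['clock'],s['contact_force'].round(2)); print(sign_off())"
```

```text
21.05 [-0.84 -0.14 -0.04]
the job is handed in; nothing more can be done
None
```

The blade is standing in slot_c (the -y slot), pushed down to its shoulder and let go. I handed the job in at 21 s, with the arm clear of everything.

- **Why slot_c:** The resistance built up gradually over the taper, with 3 N at 21 mm depth, 6 N at 24 mm and 9 N at 28 mm. It then held at 7–8 N from 33 mm until the stop. That matches the sound slot, not the weak one (under 2 N) or the seized one (over 20 N before half in). I tried slot_c first, so the other two slots were never touched.
- **Seating:** At the shoulder height I expected, the force rose to 17 N with almost no travel, so I took it as fully down. The handle was at the same pixel height before and after release.
- **Cheek rub:** On the way in, my image-based slot position was about 1.3 mm off. The blade rubbed the cheek with about 5 N, so I backed off 3 mm, shifted it and went on.
- **Checks that disagreed:** The final image fit put the handle about 2 mm towards the tongue and 1–3 mm high. I put this down to fit error, because the height fit already read 1–2 mm high while the blade was held. The 2 mm sideways offset is only partly explained by the 1.3 mm slot error. I didn't confirm the seating by pressing on the handle again.
- **Refused call:** One move call was refused for missing row values and moved nothing.

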